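# Clip the nut drivers back on the sloping rack in size order

## Robot

A 6-joint arm with a two-finger parallel gripper is mounted at the origin on the work surface. World frame = base frame: x ahead of the robot, y to its left, z up, the work surface at z = 0. Lengths are in m, angles in rad, forces in N, time in s.
With the tool pointing down it reaches from about 0.35 to 0.775 m from the base axis. Payload 5.5 kg.
Tool frame: the origin (TCP) lies between the finger pads; the fingertips stand 17 mm ahead of it and the grasp point (between the pads) lies 2 mm behind it (env.finger_overhang is the distance from the TCP to the fingertips, in m); z points along the fingers, y is the line along which they close (so a half turn about z gives the same grasp; the last joint's range is limited). The gripper opens to 85 mm and grips with 20 to 120 N. Pads are 22 mm wide; open, the fingers measure 114 mm over their backs; the gripper's body (76 mm by 85 mm) begins 54 mm behind the grasp point. The pads swing forward as they close: fully open they stand 13 mm farther back than shut.
Start: joints at [-1.344, 0.313, 0.046, 1.304, 0, 1.431], TCP at [0.206, -0.537, 0.248] pointing down, gripper open.
Joint ranges: [-2.76, 2.76], [-0.86, 1.69], [-1.03, 1.26], [-2.2, 2.34], [-1.47, 1.5], [-3.14, 3.14]. Speed limits (rad/s): [2.57, 2.57, 3.14, 3.14, 3.14, 3.14].

## Interface

Orientations are given as a unit quaternion [w, x, y, z].
In Python, from workcell import env gives the robot as it stands. The module is installed in compiled form; this text tells all that it offers.
- The arm moves only by the shell command python3 -m pendant 'ROWS' [FORCE]. ROWS is JSON, a list of rows, each a list of 5 numbers: the gripper's target within -1 to 1 (fully open at 1, half-way at 0, shut at -1), then the shift along the tool's x, y, z in m, then the turn about the tool's z in rad. A call has 1 to 8 rows; each row shifts and turns the commanded pose from where the row before left it, along the tool's axes as they then stand; what a row does not reach is not made up. A row lasts 1/8 s, in which the tool goes at most 62.5 mm and 10.7 degrees, less where a joint would pass 70% of its speed; a pose out of reach is approached as far as the arm can. A call with a gripper value outside its range is refused whole. The fingers move at their own pace and stop on an object; FORCE is the grip in N (left out, the last holds). Time passes only in rows, so rows that do not move let the fingers close. It gives the time, the measured TCP pose, the force, the opening and the grip force at its end, in the units of the state.
- env.get_state(): the state, without advancing time (a new reading comes with each control period).
- env.read_camera(name): name is "side" or "top" or "wrist"; returns the picture (420x560x3 uint8, red, green, blue); there is no depth.
- env.calibration(name): a dict with "K" (3x3 intrinsics, pixels), "distortion" ([k1, k2, p1, p2, k3] as OpenCV has them; the pictures are not rectified), "T" (4x4, takes a point from camera to world coordinates); the wrist camera has in their place "tool_from_camera" (4x4, takes a point from camera to tool coordinates, whose origin is the TCP and whose axes are the flange's). Camera axes: x right, y down, z forward; pixel columns grow to the right and rows downward; lengths in m; the calibration is good to about 2 mm. A picture is of the moment at which its call begins: read the wrist's pose just before it. calibration takes no time and is no camera call.
- env.hand_in(): hands the job in; it is judged then, once.
Trained networks look in the newest picture that a camera, given by its name, has taken for a name from the list of things; names that differ only in an ending like _2 or _b are one class to them, and where a whole thing is asked for, a point or a joint stands for the part that bears it (a point fixed in the world has none). Each returns a list of dicts, best first, with "score" (0 to 1); they miss things now and then, are a little off and sometimes report something else, mostly with a low value. They report only what shows in the picture. A call takes as long as a camera call. They do not tell look-alikes from the thing itself.
- env.recognise(camera, label): "centre" ([column, row] in pixels, amid what is visible of it).
The state is a dict: "clock": time; "joint_pos": joint angles; "qvel": joint speeds; "tau": joint torques, N m; "tcp_pos": TCP position; "orientation": TCP orientation; "wrist_force": force on the tool from outside, world axes, zero at the start; "ft_torque": the same for the moment, N m; "finger_gap": finger opening in m; "grip_force": force on a finger pad.
Only numpy, scipy, OpenCV 4.12 (cv2) and the standard library are available. Lean on these libraries where they do the work, as an engineer would, in place of code of your own. Each camera call takes 0.05 s, during which the arm holds its last target. There are 200 camera calls.

## Task

Two T-handle nut drivers have been left lying on the bench: click both back into the spring clips of the sloping rack so that the three drivers hang in size order, the short one in the free place on the left and the long one in the free place on the right as seen from the robot, each pressed fully home in both its upper and lower clip with its T-handle at the top. Leave the medium driver clipped in the middle and do not disturb the loose kit parts on the bench (gearmotor, wheel, caster, plywood panel).

Things in the scene. Friction and masses are not known exactly. Their poses are not given: they have to be found in the camera images.
- rail: Sloping rack, facing away from the robot: two aluminium rails 324 mm long, 12 wide, 10 thick, at x = -36 and +36 mm, faces at z = 0. Origin midway between, 105 mm over the bench; open between and behind. x: up the slope, towards the robot, 30 deg above level; y: along the rails to the right; z: out of the faces, up and away from the robot, 30 deg off vertical. Cheeks at y = +-156 mm, z < 0.
- place_left (a point): Left place (rail y = -90 mm): where the middle of the short driver's shank belongs, midway between its two clips, 6 mm over the rail faces (shank home, touching both rails). Axes as rail. On each rail a clip: two steel jaws 25 mm high, 10 mm wide, flared lips, gap 6 mm at 13 mm over the face, springing apart sideways; pressing a shank into both along -z takes about 10 N.
- place_middle (a point): The same point of the middle place (rail y = 0), taken by the medium driver. Axes as rail.
- place_right (a point): The same point of the right place (rail y = +90 mm), for the long driver; clips as in the left place. Axes as rail.
- short_mid (a point): Short T-handle nut driver: middle of its bare steel shank, on the axis. Shank 12 mm thick, 100 mm bare; black T-handle bar 60 mm long, 16 mm thick; socket 16 mm thick, 24 mm long at the other end; 140 mm over all, about 120 g. x: along the shank to the T-handle; y: along the bar; z: up as it lies. Lies flat, axis 8 mm above the bench.
- short_handle (a point): Centre of the short driver's T-handle bar, 58 mm from the middle of its shank along +x.
- long_mid (a point): Long T-handle nut driver: middle of its bare steel shank, on the axis. Shank 12 mm thick, 150 mm bare; black T-handle bar 86 mm long, 20 mm thick; socket 20 mm thick, 24 mm long; 194 mm over all, about 200 g. Axes as the short one's. Lies flat, axis 10 mm above the bench.
- long_handle (a point): Centre of the long driver's T-handle bar, 85 mm from the middle of its shank along +x.
- medium_mid (a point): Middle of the bare shank of the medium T-handle nut driver (shank 12 by 124 mm, bar 72 mm long and 18 mm thick, 166 mm over all), already clipped in the middle place. Axes as the short one's.
- gearmotor: Loose yellow gearmotor, 66 by 22 mm, 19 mm high, lying between the two drivers. Origin under its centre.
- wheel: Loose white plastic wheel lying flat, 66 mm in diameter, 20 mm high, beyond the drivers. Origin under its centre.
- caster: Loose black caster upside down on its 50 by 38 mm steel plate, 54 mm high, beyond the rack. Origin under its centre.
- panel: Loose perforated plywood panel lying flat, 110 by 60 by 8 mm, beyond the drivers. Origin under its centre.
Mind the look-alikes: they are no part of the job. What is shaped like the part that bears long_mid but blue or pink is not meant.

How it is judged:
At the end, for the whole second after the job is handed in: Short driver in the left place, medium in the middle, long in the right, T-handles at the top, fully home in both clips: axis within 3 to 4 mm of home height, 8 mm of its place along the rails, 20 mm along the slope, in line with the slope within 0.08 rad (x of short_mid in the frame of rail between -0.02 and 0.02 m and y of short_mid in the frame of rail between -0.098 and -0.082 m and z of short_mid in the frame of rail between 0.002 and 0.009 m and angle between the x axis of each of short_mid, long_mid, medium_mid and the x axis of rail, either way round below 0.08 rad and x of each of short_handle, long_handle in the frame of rail above 0.02 m and x of long_mid in the frame of rail between -0.02 and 0.02 m and y of long_mid in the frame of rail between 0.082 and 0.098 m and z of long_mid in the frame of rail between 0.002 and 0.009 m and x of medium_mid in the frame of rail between -0.02 and 0.02 m and y of medium_mid in the frame of rail between -0.008 and 0.008 m and z of medium_mid in the frame of rail between 0.002 and 0.009 m); the robot touches nothing.
It fails at once if the medium driver is pulled or knocked out of its clips (moved by more than 25 mm) (distance of medium_mid from where it was at the start of the episode above 0.025 m).
It fails at once if a loose kit part (gearmotor, wheel, caster, panel) is moved by more than 25 mm (distance of any of gearmotor, wheel, caster, panel from where it was at the start of the episode above 0.025 m).
It also fails if it takes over 54 s, if anything falls off the work surface, if the arm or the gripper's body presses on something with over 40 N, if the wrist force passes 120 N, or if a joint passes its speed limit or range.

## Working session

There is one attempt and no reset: what is moved stays moved. The work goes in short steps, Python scripts to look and compute and a shell command to move; the robot and the scene stay as the last step left them, time stands still between calls to the robot, and variables do not carry over. Pictures are saved under pics/ and viewed, at most 10 in all, crops included, and the job is handed in when it is done.

```bash
mkdir -p pics
cat > h.py <<'E'
import numpy as np, cv2
from workcell import env
from scipy.spatial.transform import Rotation as R
def snap(c,f=None):
    s=env.get_state(); im=env.read_camera(c)
    if f: cv2.imwrite('pics/'+f,im[:,:,::-1])
    return s,im
def camT(c,s):
    k=env.calibration(c)
    if 'T' in k: return k,np.array(k['T'])
    T=np.eye(4);q=s['orientation'];T[:3,:3]=R.from_quat([q[1],q[2],q[3],q[0]]).as_matrix();T[:3,3]=s['tcp_pos']
    return k,T@np.array(k['tool_from_camera'])
def onplane(c,px,z,s=None):
    k,T=camT(c,s); p=cv2.undistortPoints(np.array([[px]],float),np.array(k['K']),np.array(k['distortion']))[0,0]
    d=T[:3,:3]@[p[0],p[1],1]; o=T[:3,3]; return o+d*(z-o[2])/d[2]
def proj(c,P,s=None):
    k,T=camT(c,s); Ti=np.linalg.inv(T)
    return cv2.projectPoints(np.atleast_2d(P).astype(float),cv2.Rodrigues(Ti[:3,:3])[0],Ti[:3,3],np.array(k['K']),np.array(k['distortion']))[0][:,0]
E
python3 - <<'E'
from h import *
np.set_printoptions(precision=3,suppress=True)
s,_=snap('top','top0.png'); 
Z=dict(short_mid=.008,short_handle=.008,long_mid=.01,long_handle=.01,medium_mid=.11,rail=.105,gearmotor=.01,wheel=.01,caster=.03,panel=.004,place_left=.11,place_right=.11)
for c in ['top','side']:
    if c=='side': snap('side','side0.png')
    for l,z in Z.items():
        for d in env.recognise(c,l)[:3]: print(c,l,round(d['score'],2),np.round(d['centre']),onplane(c,d['centre'],z)[:2])
for c in ['top','side']: print(np.array(env.calibration(c)['T']))
print(np.array(env.calibration('wrist')['tool_from_camera'])); print(s)
E
```

```text
top short_mid 0.68 [272. 222.] [ 0.503 -0.132]
top short_handle 0.94 [270. 224.] [ 0.498 -0.128]
top long_mid 0.67 [362. 248.] [ 0.433 -0.355]
top long_mid 0.66 [318. 342.] [ 0.206 -0.241]
top long_mid 0.59 [428. 299.] [ 0.304 -0.52 ]
top long_handle 0.94 [429. 299.] [ 0.303 -0.522]
top long_handle 0.94 [317. 340.] [ 0.212 -0.238]
top long_handle 0.9 [364. 246.] [ 0.439 -0.36 ]
top medium_mid 0.65 [150. 249.] [0.438 0.144]
top rail 0.97 [153. 237.] [0.465 0.139]
top gearmotor 0.76 [321. 197.] [ 0.563 -0.257]
top wheel 0.75 [309. 133.] [ 0.728 -0.23 ]
top caster 0.77 [202. 134.] [0.725 0.037]
top panel 0.63 [260. 144.] [ 0.704 -0.105]
top place_left 0.58 [157. 235.] [0.469 0.129]
top place_left 0.53 [321. 197.] [ 0.552 -0.245]
side short_mid 0.6 [263. 230.] [ 0.534 -0.128]
side short_handle 0.47 [257. 221.] [ 0.564 -0.156]
side long_mid 0.74 [320. 192.] [ 0.441 -0.352]
side long_mid 0.57 [350. 215.] [ 0.328 -0.282]
side long_handle 0.81 [312. 187.] [ 0.471 -0.37 ]
side long_handle 0.58 [359. 160.] [ 0.373 -0.575]
side medium_mid 0.75 [253. 273.] [0.455 0.123]
side medium_mid 0.58 [229
[... 619 characters left out ...]
0.272  0.133]
 [-0.362  0.587 -0.724  0.841]
 [ 0.014 -0.773 -0.634  0.927]
 [ 0.     0.     0.     1.   ]]
[[-0.    -0.961 -0.275  0.07 ]
 [ 1.    -0.     0.    -0.   ]
 [-0.001 -0.275  0.961 -0.127]
 [ 0.     0.     0.     1.   ]]
{'clock': 0.0, 'joint_pos': array([-1.344,  0.314,  0.045,  1.304, -0.   ,  1.431]), 'qvel': array([-0.001,  0.002, -0.   ,  0.   ,  0.001, -0.001]), 'tau': array([  0.   , -48.063,  29.853,   0.02 ,  -0.   ,   0.   ]), 'tcp_pos': array([ 0.206, -0.536,  0.247]), 'orientation': array([-0.001,  0.983,  0.182, -0.   ]), 'wrist_force': array([ 0.265, -0.851,  0.172]), 'ft_torque': array([-0.066,  0.054, -0.027]), 'grip_force': 0.0, 'finger_gap': 0.08527636768341584}
```

Run:
```python
import cv2
a=cv2.imread('pics/top0.png'); cv2.imwrite('pics/top0c.png',cv2.resize(a[110:380,70:470],None,fx=2,fy=2,interpolation=cv2.INTER_CUBIC))
```

```text
(no output)
```

View pics/top0c.png

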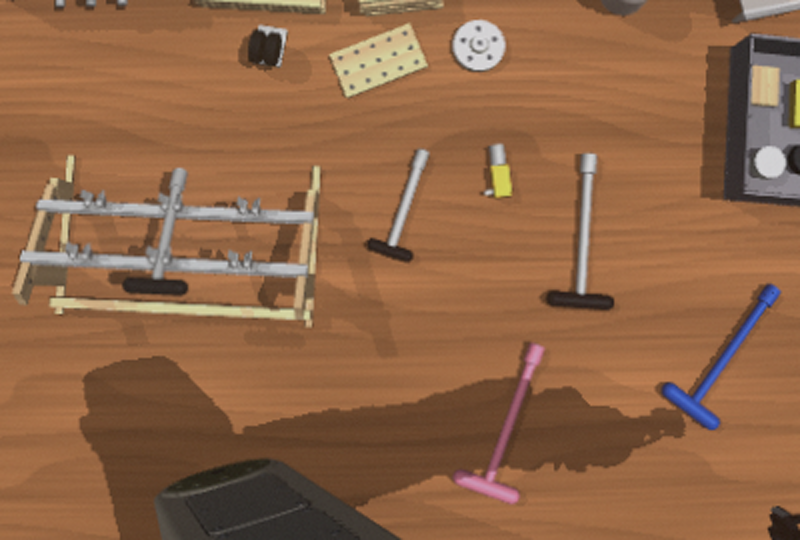

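View pics/side0.png

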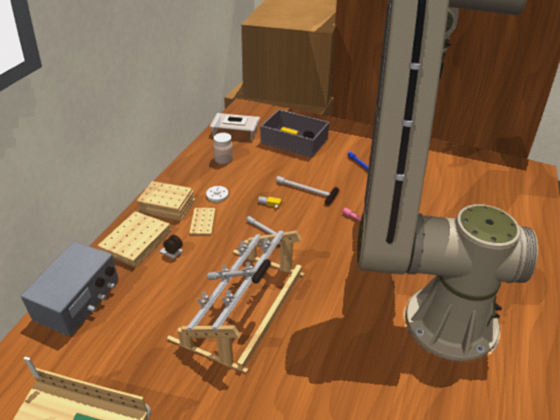

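```bash
cat > rack.py <<'E'
from h import *
from scipy.optimize import least_squares
def frame(p):
    x,y,a=p; c,s=np.cos(a),np.sin(a); Rz=np.array([[c,-s,0],[s,c,0],[0,0,1]])
    X=np.array([-np.cos(np.pi/6),0,.5]); Y=np.array([0,-1.,0]); return Rz@np.c_[X,Y,np.cross(X,Y)],np.array([x,y,.105])
def w(p,P): A,o=frame(p); return np.atleast_2d(P)@A.T+o
def fit(obs,p0=(.47,.14,0)):
    # obs: list of (cam,state,railpts,px)
    f=lambda p:np.concatenate([(proj(c,w(p,P),s)-px).ravel() for c,s,P,px in obs])
    r=least_squares(f,p0,loss='soft_l1'); return r.x,r.fun
E
python3 - <<'E'
from rack import *
np.set_printoptions(precision=4,suppress=True)
cr=lambda a:np.array(a,float)/2+[70,110]
e=lambda x:[x,0,0]
P=np.array([[-.036,-.162,0],[-.036,.162,0],[.036,-.162,0],[.036,.162,0]])
px=cr([[37,205],[314,217],[22,256],[309,270]])
p,r=fit([('top',None,P,px)]); print(p,r)
A,o=frame(p); print(A)
for n,a,b,z in [('short',[390,250],[423,153],.008),('long',[580,300],[588,155],.01)]:
    h=onplane('top',cr(a),z);t=onplane('top',cr(b),z); L=h-t; print(n,h,t,np.linalg.norm(L),np.arctan2(L[1],L[0]), 'mid', h-L/np.linalg.norm(L)*(.058 if n=='short' else .085))
for y in (-.09,0,.09): print(w(p,[0,y,.006]))
E
```

```text
[ 0.4853  0.1355 -0.0585] [ 0.5655 -0.2262  0.0306 -0.11   -0.1878  0.3452 -0.3262 -0.0005]
[[-0.8645 -0.0585  0.4991]
 [ 0.0507 -0.9983 -0.0293]
 [ 0.5     0.      0.866 ]]
short [ 0.4707 -0.1151  0.008 ] [ 0.5917 -0.1582  0.008 ] 0.12844135859694994 2.7995014516698444 mid [ 0.5253 -0.1345  0.008 ]
long [ 0.4047 -0.35    0.01  ] [ 0.5863 -0.3661  0.01  ] 0.18230227866123008 3.053398479510264 mid [ 0.4894 -0.3575  0.01  ]
[[0.4936 0.2252 0.1102]]
[[0.4883 0.1353 0.1102]]
[[0.483  0.0455 0.1102]]
```

```bash
cat > go.py <<'E'
import sys
from h import *
def rem(tgt,head):
    s=env.get_state(); q=s['orientation']; M=R.from_quat([q[1],q[2],q[3],q[0]]).as_matrix()
    th=np.arctan2(M[1,0],M[0,0]); d=np.array(tgt)-s['tcp_pos']
    Mh=np.array([[np.cos(head),np.sin(head),0],[np.sin(head),-np.cos(head),0],[0,0,-1]])
    print('t%.2f'%s['clock'],'tcp',np.round(s['tcp_pos'],4),'head %.4f'%th,'turn %.4f'%(th-head),'shift now',np.round(M.T@d,4),'after turn',np.round(Mh.T@d,4),'F',np.round(s['wrist_force'],1),'gap %.4f'%s['finger_gap'],'grip %.1f'%s['grip_force'])
if __name__=='__main__': a=[float(v) for v in sys.argv[1:]]; rem(a[:3],a[3])
E
python3 -m pendant '[[1,0,0,0,0.151],[1,0,0,0,0.151],[1,0,0,0,0.152],[1,0.0444,-0.0337,0,0],[1,0.0444,-0.0337,0,0],[1,0.0444,-0.0337,0,0],[1,0.0444,-0.0337,0,0],[1,0.0444,-0.0337,0,0]]'
python3 go.py 0.4894 -0.3575 0.02 -0.088
```

```text
clock: 2.3
tcp_pos: [0.4435, -0.3872, 0.2485]
orientation: [0.0, 0.999, -0.044, 0.0]
wrist_force: [0.1, -0.8, -0.2]
finger_gap: 0.0853
grip_force: 0.0
t2.30 tcp [ 0.4435 -0.3872  0.2485] head -0.0873 turn 0.0007 shift now [ 0.0431 -0.0338  0.2285] after turn [ 0.0431 -0.0337  0.2285] F [ 0.1 -0.8 -0.2] gap 0.0853 grip 0.0
```

```bash
python3 -m pendant '[[1,0.0431,-0.0337,0,0],[1,0,0,0.05,0],[1,0,0,0.04,0],[1,0,0,0,0]]' >/dev/null
python3 - <<'E'
from h import *
s,im=snap('wrist','w1.png')
for l,z in [('long_handle',.01),('long_mid',.01),('gearmotor',.01)]:
    for d in env.recognise('wrist',l)[:2]: print(l,round(d['score'],2),np.round(d['centre']),onplane('wrist',d['centre'],z,s))
P=np.array([.4894,-.3575,.01]);u=np.array([-.996,.088,0]); print(proj('wrist',[P,P+.085*u,P-.097*u,s['tcp_pos']],s))
E
python3 go.py 0.4894 -0.3575 0.02 -0.088
```

```text
long_handle 0.72 [278. 228.] [ 0.46297358 -0.35350636  0.01      ]
long_handle 0.65 [535. 316.] [ 0.36709011 -0.56059053  0.01      ]
long_mid 0.93 [283. 229.] [ 0.46211556 -0.35689145  0.01      ]
long_mid 0.75 [219. 369.] [ 0.33844539 -0.29102994  0.01      ]
gearmotor 0.63 [119. 105.] [ 0.56342677 -0.24947076  0.01      ]
[[280.45250591 194.23290174]
 [280.15909354 296.18932694]
 [280.83625577  54.9701323 ]
 [278.92540009 295.16463633]]
t3.00 tcp [ 0.4888 -0.3597  0.1607] head -0.0877 turn 0.0003 shift now [-0.     -0.0026  0.1407] after turn [ 0.0004 -0.0023  0.1407] F [ 0.4 -0.7 -0.4] gap 0.0855 grip 0.0
```

View pics/w1.png

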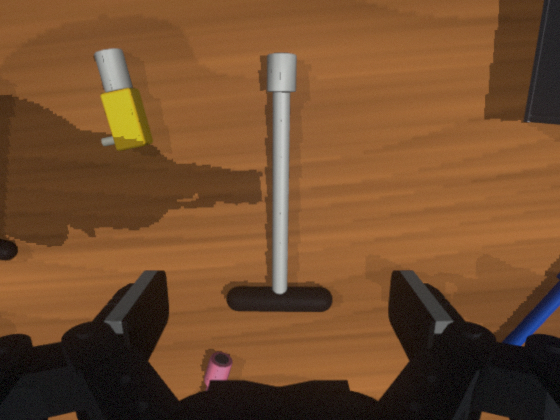

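```bash
python3 -m pendant '[[1,0,-0.0024,0.05,0],[1,0,0,0.05,0],[1,0,0,0.038,0],[-1,0,0,0,0],[-1,0,0,0,0],[-1,0,0,0,0],[-1,0,0,0,0]]' 40
python3 -m pendant '[[-1,0,0,0,0],[-1,0,0,-0.04,0],[-1,0,0,-0.06,0],[-1,0,0,-0.06,0],[-1,0,0,-0.06,0],[-1,0,0,0,0]]'
python3 go.py 0.483 0.0455 0.22 -0.0585
```

```text
clock: 3.88
tcp_pos: [0.4891, -0.357, 0.0221]
orientation: [0.001, 0.999, -0.044, 0.001]
wrist_force: [-0.1, -1.0, 0.8]
finger_gap: 0.0122
grip_force: 0.8
clock: 4.62
tcp_pos: [0.4903, -0.3579, 0.247]
orientation: [0.004, 0.999, -0.043, 0.004]
wrist_force: [0.2, 0.3, -1.6]
finger_gap: 0.0099
grip_force: 39.6
t4.62 tcp [ 0.4903 -0.3579  0.247 ] head -0.0870 turn -0.0285 shift now [-0.0425 -0.4015  0.0237] after turn [-0.0309 -0.4023  0.027 ] F [ 0.2  0.3 -1.6] gap 0.0099 grip 39.6
```

```bash
python3 -m pendant '[[-1,-0.0044,-0.0575,0,-0.0285],[-1,-0.0044,-0.0575,0,0],[-1,-0.0044,-0.0575,0,0],[-1,-0.0044,-0.0575,0,0],[-1,-0.0044,-0.0575,0,0],[-1,-0.0044,-0.0575,0,0],[-1,-0.0044,-0.0575,0,0],[-1,0,0,0,0]]' > /dev/null
python3 go.py 0.483 0.0455 0.22 -0.0585
python3 - <<'E'
from rack import *
s,im=snap('wrist','w2.png')
p=[.4853,.1355,-.0585]
P=[[x,y,0] for x in(.036,-.036) for y in (-.162,.0,.09,.162)]
print(np.round(proj('wrist',w(p,P),s)),s['tcp_pos'],s['orientation'])
E
```

```text
t5.62 tcp [0.4812 0.0512 0.2393] head -0.0516 turn 0.0069 shift now [0.0021 0.0056 0.0193] after turn [0.0021 0.0056 0.0193] F [ 0.2 -0.4 -2.1] gap 0.0100 grip 39.7
[[-65. 251.]
 [158. 253.]
 [286. 254.]
 [389. 254.]
 [-44. 157.]
 [166. 157.]
 [286. 157.]
 [383. 158.]] [0.48121601 0.05118598 0.23932778] [-3.23054062e-04  9.99667127e-01 -2.57803940e-02 -9.49653601e-04]
```

View pics/w2.png

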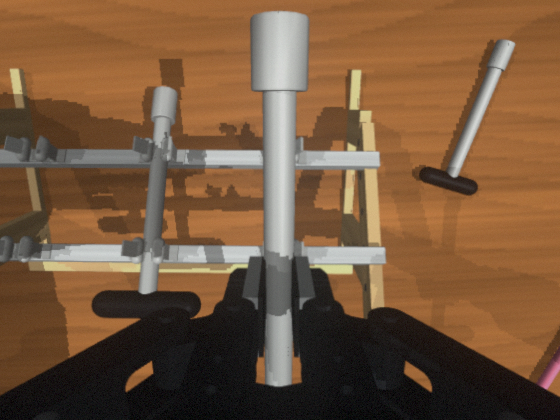

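Run:
```python
from h import *
a=cv2.imread('pics/w2.png'); cv2.imwrite('pics/w2c.png',cv2.resize(a[120:275,120:400],None,fx=2.8,fy=2.8,interpolation=cv2.INTER_CUBIC))
print(env.calibration('wrist')['K'])
```

```text
[[374.40134415   0.         278.22725935]
 [  0.         374.40134415 210.01704254]
 [  0.           0.           1.        ]]
```

View pics/w2c.png

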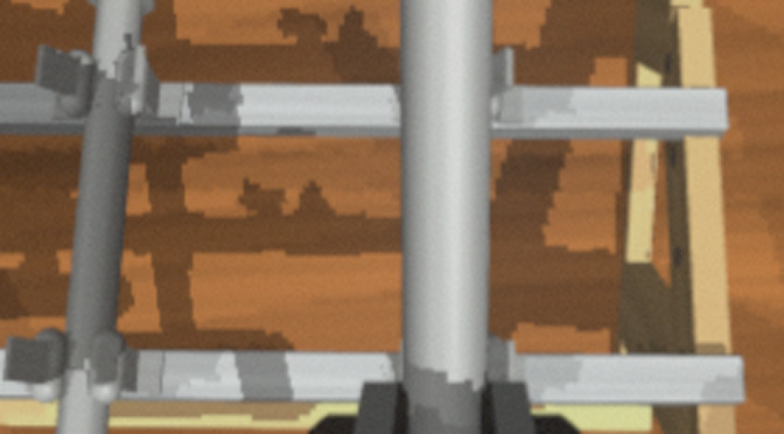

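```bash
cat > s.json <<'E'
{"tcp_pos":[0.48121601,0.05118598,0.23932778],"orientation":[-3.23054062e-04,0.999667127,-0.0257803940,-9.49653601e-04]}
E
python3 - <<'E'
from rack import *
import json
np.set_printoptions(precision=4,suppress=True)
s=json.load(open('s.json'))
cr=lambda a:np.array(a,float)/2+[70,110]
T=('top',None,np.array([[-.036,-.162,0],[-.036,.162,0],[.036,-.162,0],[.036,.162,0]]),cr([[37,205],[314,217],[22,256],[309,270]]))
c2=lambda a:np.array(a,float)/2.8+120
W=('wrist',s,np.array([[-.036,.162,0],[.036,.162,0]]),c2([[726,108],[742,375]]))
M=('wrist',s,np.array([[-.036,0,.006],[.036,0,.006]]),c2([[112,108],[89,375]]))
for o in ([W],[W,M],[T,W,M]):
    p,r=fit(o); print(p,r,w(p,[0,.09,.006]),w(p,[0,-.09,.006]))
q=s['orientation'];Mx=R.from_quat([q[1],q[2],q[3],q[0]]).as_matrix()
for z in (.010,.015): print(proj('wrist',np.array([[.099,0,z],[.075,0,z],[.03,0,z]])@Mx.T+s['tcp_pos'],s))
E
```

```text
[ 0.4862  0.1381 -0.0629] [ 0.0056 -0.4557 -0.0034  0.4611] [[0.4836 0.0481 0.1102]] [[0.4949 0.2278 0.1102]]
[ 0.4834  0.1382 -0.0467] [-0.6305 -0.2114  0.7478  0.7068 -0.4098 -2.1015  0.2657  0.694 ] [[0.4822 0.0482 0.1102]] [[0.4906 0.228  0.1102]]
[ 0.4841  0.138  -0.0519] [-0.6078  0.7621 -1.1103 -0.0356 -1.2225  1.3812 -1.3275  0.0847 -0.1293
  0.0011  0.8224  0.9169  0.0561 -3.0289  0.2858 -0.2218] [[0.4824 0.0479 0.1102]] [[0.4917 0.2277 0.1102]]
[[278.9396  11.7218]
 [278.9267  87.044 ]
 [278.9014 211.2938]]
[[278.9037  15.1229]
 [278.8928  87.6221]
 [278.8711 207.7506]]
```

```bash
python3 go.py 0.5045 0.0469 0.162 -0.0519
```

```text
t5.67 tcp [0.4817 0.0493 0.2394] head -0.0545 turn -0.0026 shift now [0.023  0.0011 0.0773] after turn [0.0229 0.0012 0.0774] F [-0.5 -1.2 -2.2] gap 0.0101 grip 39.7
```

```bash
python3 -m pendant '[[-1,0.011,0.0005,0.04,0],[-1,0.012,0.0005,0.037,0],[-1,0,0,0,0],[-1,0,0,0,0]]' 25 >/dev/null
python3 go.py 0.4825 0.048 0.122 -0.0519
```

```text
t6.17 tcp [0.5055 0.0442 0.164 ] head -0.0604 turn -0.0085 shift now [-0.0232 -0.0024  0.042 ] after turn [-0.0232 -0.0026  0.042 ] F [-0.2 -0.3 -1.5] gap 0.0101 grip 39.7
```

```bash
python3 -m pendant '[[-1,0,-0.0025,0,-0.008],[-1,-0.005,0,0.0087,0],[-1,-0.005,0,0.0087,0],[-1,0,0,0,0]]' 20 >/dev/null
python3 go.py 0.4825 0.048 0.122 -0.0519
```

```text
t6.67 tcp [0.4943 0.0483 0.145 ] head -0.0505 turn 0.0014 shift now [-0.0117  0.0009  0.023 ] after turn [-0.0118  0.0009  0.023 ] F [-0.8 -1.7 -3.4] gap 0.0104 grip 39.5
```

```bash
python3 -m pendant '[[-1,-0.004,0,0.007,0],[-1,-0.004,0,0.007,0],[-1,0,0,0,0]]' 20 
python3 go.py 0.4825 0.048 0.122 -0.0519
```

```text
clock: 7.05
tcp_pos: [0.4885, 0.0485, 0.1324]
orientation: [0.0, 1.0, -0.025, 0.001]
wrist_force: [2.3, -1.0, 5.1]
finger_gap: 0.0099
grip_force: 41.2
t7.05 tcp [0.4885 0.0485 0.1324] head -0.0508 turn 0.0011 shift now [-0.006   0.0008  0.0104] after turn [-0.006   0.0008  0.0104] F [ 2.3 -1.   5.1] gap 0.0099 grip 41.2
```

```bash
python3 -m pendant '[[-1,-0.003,0,0.005,0],[-1,-0.003,0,0.005,0],[-1,0,0,0,0]]' 20
python3 - <<'E'
from h import *
snap('wrist','w3.png')
E
python3 go.py 0.4825 0.048 0.122 -0.0519
```

```text
clock: 7.42
tcp_pos: [0.486, 0.0483, 0.1239]
orientation: [0.0, 1.0, -0.026, 0.005]
wrist_force: [9.4, -2.2, 4.4]
finger_gap: 0.0099
grip_force: 42.9
t7.47 tcp [0.486  0.0483 0.1239] head -0.0512 turn 0.0007 shift now [-0.0035  0.0005  0.0018] after turn [-0.0035  0.0005  0.0019] F [ 8.6 -1.6  4.3] gap 0.0100 grip 42.9
```

View pics/w3.png

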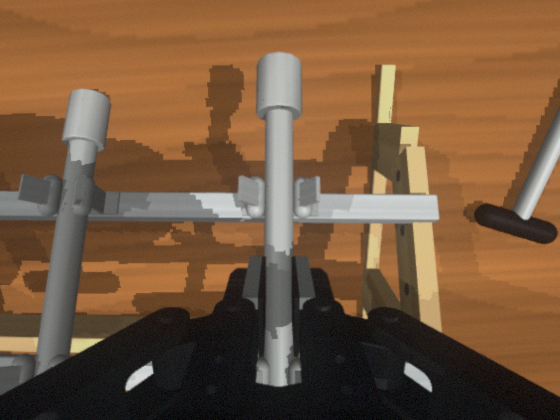

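```bash
python3 -m pendant '[[-1,-0.003,0,0.005,0],[-1,-0.002,0,0.004,0],[-1,0,0,0,0],[-1,0,0,0,0]]' 40
cat > pr.py <<'E'
from rack import *
np.set_printoptions(precision=1,suppress=True)
def show(y,L,p=(.4841,.138,-.0519),f=None,sx=0):
    s,_=snap('wrist',f)
    for h in (.006,.012,.018): print(h,proj('wrist',w(p,[[-L-.024+sx,y,h],[-L+sx,y,h],[-.036,y,h]]),s).ravel())
E
python3 -c "
from pr import *
show(.09,.075,f='w4.png')"
python3 go.py 0.4825 0.048 0.122 -0.0519
```

```text
clock: 7.98
tcp_pos: [0.4846, 0.0483, 0.1195]
orientation: [0.001, 1.0, -0.026, 0.009]
wrist_force: [4.1, -2.1, 32.5]
finger_gap: 0.0102
grip_force: 47.0
0.006 [279.7  75.  279.8 120.7 279.9 203.1]
0.012 [279.8  67.  279.9 114.  280.  199. ]
0.018 [279.9  58.6 280.  106.8 280.1 194.6]
t8.03 tcp [0.4846 0.0483 0.1195] head -0.0510 turn 0.0009 shift now [-0.0021  0.0004 -0.0025] after turn [-0.0021  0.0004 -0.0025] F [ 4.3 -1.8 32.1] gap 0.0099 grip 47.0
```

View pics/w4.png

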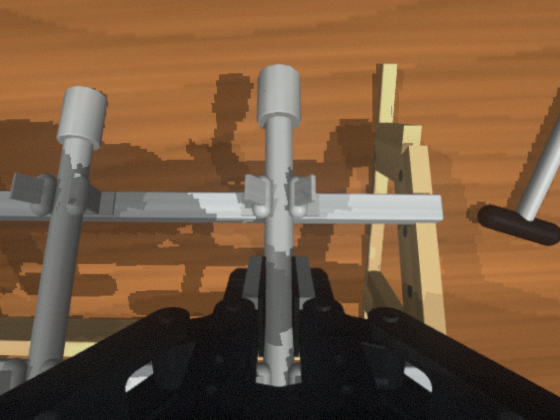

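```bash
python3 -m pendant '[[-1,0,0,-0.004,0],[0,0,0,0,0],[0.3,0,0,0,0],[0.3,0,0,0,0],[0.3,0,0,-0.03,0],[0.3,0,0,-0.05,0],[0.3,0,0,0,0]]' 
python3 -c "
from pr import *
show(.09,.075,f='w5.png');print(proj('wrist',w((.4841,.138,-.0519),[[.036,.09,.006],[.085,.09,.006],[.085,0.047,.006]]),env.get_state()))"
python3 go.py 0.4825 0.048 0.122 -0.0519
```

```text
clock: 8.9
tcp_pos: [0.4786, 0.0492, 0.1999]
orientation: [0.0, 1.0, -0.025, 0.003]
wrist_force: [1.2, -0.6, -0.5]
finger_gap: 0.0553
grip_force: 0.0
0.006 [280.1  73.6 280.2 105.5 280.2 161.2]
0.012 [280.2  68.2 280.2 100.7 280.3 157.5]
0.018 [280.3  62.5 280.3  95.6 280.3 153.6]
[[280.3 276.5]
 [280.3 367.2]
 [201.6 367. ]]
t8.95 tcp [0.4775 0.0492 0.198 ] head -0.0505 turn 0.0014 shift now [0.0049 0.0009 0.076 ] after turn [0.0051 0.0009 0.076 ] F [-0.7  0.4 -0.3] gap 0.0558 grip 0.0
```

View pics/w5.png

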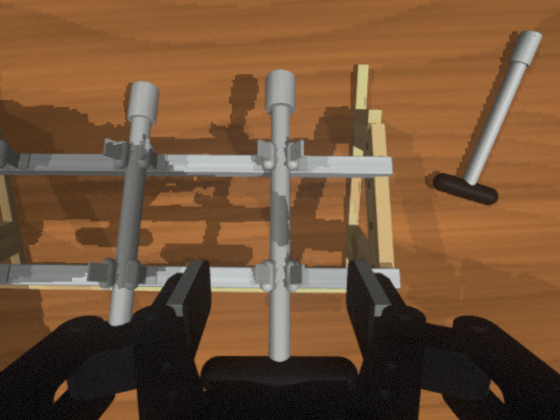

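```bash
python3 -m pendant '[[1,0,0.0,-0.05,0],[1,0,0.02,0,0.146],[1,0,0.02,0,0.146],[1,0,0,0,0]]' >/dev/null
python3 go.py 0.5253 -0.1345 0.15 -0.342
python3 - <<'E'
from h import *
s=dict(tcp_pos=[.4785,.0492,.199],orientation=[0,.99968,-.0253,0.002])
h=onplane('wrist',[465,188],.008,s);t=onplane('wrist',[530,37],.008,s);L=h-t;print(h,t,np.linalg.norm(L),np.arctan2(L[1],L[0])-np.pi,h-L/np.linalg.norm(L)*.058)
E
```

```text
t9.45 tcp [ 0.4599 -0.0406  0.2448] head -0.2849 turn 0.0571 shift now [0.0898 0.0753 0.0914] after turn [0.0931 0.0665 0.0948] F [-0.1  0.1  0.3] gap 0.0855 grip 0.0
[ 0.46970402 -0.11380915  0.008     ] [ 0.59079893 -0.15715863  0.008     ] 0.12862019857899332 -0.3437656800366149 [ 0.52431057 -0.13335717  0.008     ]
```

```bash
python3 -m pendant '[[1,0,0,0,0],[1,0,0,0,0]]' >/dev/null
python3 go.py 0.525 -0.134 0.12 -0.342
```

```text
t9.70 tcp [ 0.4611 -0.0374  0.2459] head -0.2778 turn 0.0642 shift now [0.0885 0.0801 0.1225] after turn [0.0926 0.0695 0.1259] F [ 0.6 -0.3 -0. ] gap 0.0851 grip 0.0
```

```bash
python3 -m pendant '[[1,0,0,0,0.064],[1,0.031,0.023,0.02,0],[1,0.031,0.023,0.02,0],[1,0.031,0.023,0.02,0],[1,0,0,0.03,0],[1,0,0,0,0]]' >/dev/null
python3 go.py 0.525 -0.134 0.02 -0.342
python3 - <<'E'
from h import *
s,im=snap('wrist','w6.png')
P=np.array([.525,-.134,.008]);u=np.array([-np.cos(.343),np.sin(.343),0]); print(proj('wrist',[P,P+.058*u,P-.074*u],s))
# dark handle / grey shank check
for l in ('short_handle','short_mid'):
    for d in env.recognise('wrist',l)[:1]: print(l,d, onplane('wrist',d['centre'],.008,s))
E
```

```text
t10.45 tcp [ 0.5218 -0.1424  0.1499] head -0.3216 turn 0.0204 shift now [ 0.0019 -0.0022  0.1302] after turn [ 0.0002 -0.009   0.1299] F [-0.7  0.8 -0.1] gap 0.0854 grip 0.0
[[276.27309515 197.87035049]
 [274.87263504 269.35596989]
 [278.32821979  93.44386765]]
short_handle {'centre': [277.7, 211.5], 'score': 0.65} [ 0.51469389 -0.13166641  0.008     ]
short_mid {'centre': [275.3, 214.9], 'score': 0.84} [ 0.51271391 -0.12910421  0.008     ]
```

View pics/w6.png

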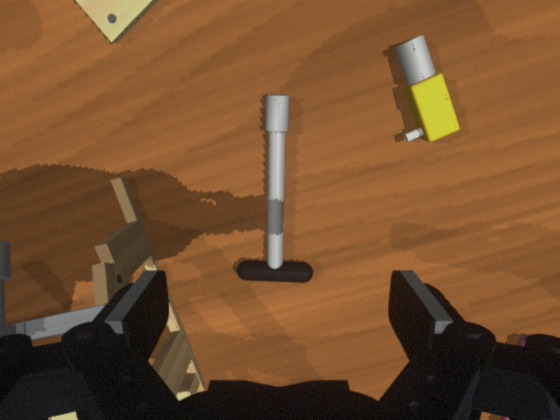

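```bash
python3 -m pendant '[[1,0.001,-0.002,0,0.02],[1,0,0,0.05,0],[1,0,0,0.03,0],[1,0,0,0,0]]' >/dev/null
python3 go.py 0.525 -0.134 0.021 -0.343
```

```text
t11.10 tcp [ 0.5244 -0.1376  0.0717] head -0.3433 turn -0.0003 shift now [-0.0002 -0.001   0.0508] after turn [-0.0007 -0.0036  0.0507] F [0.3 1.4 0.6] gap 0.0851 grip 0.0
```

```bash
python3 -m pendant '[[1,0,-0.003,0.03,0],[1,0,0,0.0205,0],[-1,0,0,0,0],[-1,0,0,0,0],[-1,0,0,0,0],[-1,0,0,0,0],[-1,0,0,0,0],[-1,0,0,0,0]]' 40
python3 go.py 0.525 -0.134 0.021 -0.343
python3 -m pendant '[[-1,0,0,-0.03,0],[-1,0,0,-0.06,0],[-1,0,0,-0.06,0],[-1,0,0,-0.06,0],[-1,0,0,-0.02,0],[-1,0,0,0,0]]'
python3 go.py 0.514 0.2265 0.245 -0.0519
```

```text
clock: 12.1
tcp_pos: [0.528, -0.1336, 0.0236]
orientation: [-0.025, 0.985, -0.171, 0.002]
wrist_force: [-1.9, 0.0, 6.2]
finger_gap: 0.01
grip_force: 39.1
t12.10 tcp [ 0.528  -0.1336  0.0236] head -0.3435 turn -0.0005 shift now [-0.0027  0.0015  0.0025] after turn [-0.0027  0.0014  0.0026] F [-1.9  0.   6.2] gap 0.0100 grip 39.1
clock: 12.85
tcp_pos: [0.5257, -0.1452, 0.2539]
orientation: [-0.025, 0.985, -0.171, 0.003]
wrist_force: [0.5, -0.3, -1.4]
finger_gap: 0.0099
grip_force: 39.4
t12.85 tcp [ 0.5257 -0.1452  0.2539] head -0.3436 turn -0.2917 shift now [-0.1362 -0.3452  0.0268] after turn [-0.0309 -0.3706  0.0089] F [ 0.5 -0.3 -1.4] gap 0.0099 grip 39.4
```

```bash
python3 - <<'E'
t=open('go.py').read()
t=t.replace("Mh=np.array([[np.cos(head),np.sin(head),0],[np.sin(head),-np.cos(head),0],[0,0,-1]])","Mh=M@R.from_rotvec([0,0,th-head]).as_matrix()").replace("'F',","'toolz',np.round(M[:,2],3),'F',")
open('go.py','w').write(t)
E
python3 -m pendant '[[-1,0,0,0,-0.097],[-1,0,0,0,-0.097],[-1,0,0,0,-0.097],[-1,0,0,0,0]]' >/dev/null
python3 go.py 0.514 0.2266 0.245 -0.0519
```

```text
t13.35 tcp [ 0.5239 -0.1443  0.2501] head -0.0538 turn -0.0019 shift now [-0.0299 -0.369   0.0241] after turn [-0.0292 -0.3691  0.0241] toolz [ 0.007  0.052 -0.999] F [-0.1 -0.4 -1.3] gap 0.0095 grip 39.4
```

```bash
python3 -m pendant '[[-1,-0.004,-0.045,0.002,0],[-1,-0.004,-0.046,0.002,0],[-1,-0.004,-0.046,0.002,0],[-1,-0.004,-0.046,0.002,0],[-1,-0.004,-0.046,0.002,0],[-1,-0.004,-0.046,0.002,0],[-1,-0.004,-0.046,0.002,0],[-1,-0.001,-0.046,0.002,0]]' >/dev/null
python3 go.py 0.514 0.2266 0.245 -0.0519
```

```text
t14.35 tcp [0.5101 0.1437 0.2579] head 0.0616 turn 0.1135 shift now [ 0.009  -0.0805  0.0222] after turn [-0.0002 -0.081   0.0222] toolz [-0.001  0.113 -0.994] F [ 0.2  0.2 -0.8] gap 0.0100 grip 39.5
```

```bash
python3 -m pendant '[[-1,0,0,0,0],[-1,0,0,0,0]]' >/dev/null
python3 go.py 0.514 0.2266 0.245 -0.0519; python3 -c "
from workcell import env
s=env.get_state();print(s['joint_pos'].round(3),s['qvel'].round(3))"
```

```text
t14.60 tcp [0.5104 0.1427 0.258 ] head 0.0609 turn 0.1128 shift now [ 0.0086 -0.0816  0.0224] after turn [-0.0007 -0.082   0.0224] toolz [ 0.     0.112 -0.994] F [-0.5 -0.5 -1. ] gap 0.0097 grip 39.5
[ 0.06   0.207 -0.076  1.281  0.112  3.141] [-0.01  -0.003 -0.001  0.002  0.001 -0.002]
```

```bash
python3 -m pendant '[[-1,0,0.045,0,0],[-1,-0.005,0.05,0.01,0],[-1,-0.005,0.05,0.01,0],[-1,-0.005,0.05,0.01,0],[-1,-0.005,0.045,0.01,0],[-1,0,0,0,0]]' >/dev/null
python3 go.py 0.47 -0.13 0.027 0.061
```

```text
t15.35 tcp [ 0.5044 -0.095   0.1899] head 0.0555 turn -0.0055 shift now [-0.0371  0.0511  0.158 ] after turn [-0.0374  0.0508  0.158 ] toolz [-0.001  0.112 -0.994] F [-0.3  1.2 -1.9] gap 0.0102 grip 39.6
```

```bash
python3 -m pendant '[[-1,-0.0186,0.0255,0.03,0],[-1,-0.0186,0.0255,0.03,0],[-1,0,0,0.05,0],[-1,0,0,0.035,0],[-1,0,0,0,0]]' >/dev/null
python3 go.py 0.47 -0.13 0.027 0.061
```

```text
t15.97 tcp [ 0.4691 -0.1267  0.0395] head 0.0620 turn 0.0010 shift now [0.0006 0.0047 0.012 ] after turn [0.0006 0.0047 0.012 ] toolz [-0.005  0.115 -0.993] F [0.1 0.6 0.4] gap 0.0096 grip 39.6
```

```bash
python3 -m pendant '[[-1,0,0,0.006,0],[-1,0,0,0.006,0],[-1,0,0,0,0]]'|grep -E 'force|tcp'
python3 -m pendant '[[-0.2,0,0,0,0],[-0.2,0,0,0,0],[-0.2,0,0,-0.01,0],[-0.2,0,0,-0.05,0],[-0.2,0,0,-0.06,0],[-0.2,0,0,-0.02,0],[0.2,0,0,0,0]]'
python3 go.py 0.47 -0.13 0.12 3.2
python3 - <<'E'
from h import *
s,im=snap('wrist','w7.png')
for l in ('short_handle','short_mid'):
    for d in env.recognise('wrist',l)[:1]: print(l,d, onplane('wrist',d['centre'],.008,s))
P=np.array([.47,-.13,.008]);u=np.array([-np.cos(.061),-np.sin(.061),0]); print(proj('wrist',[P,P+.058*u,P-.074*u],s))
E
```

```text
tcp_pos: [0.4717, -0.1271, 0.0298]
wrist_force: [0.0, -0.4, -2.1]
grip_force: 39.6
clock: 17.23
tcp_pos: [0.4726, -0.1436, 0.1708]
orientation: [-0.055, 0.998, 0.031, 0.004]
wrist_force: [0.3, 0.2, -0.1]
finger_gap: 0.0505
grip_force: 0.0
t17.23 tcp [ 0.4726 -0.1436  0.1708] head 0.0615 turn -3.1385 shift now [-0.0023 -0.0081  0.052 ] after turn [0.0023 0.0081 0.052 ] toolz [ 0.005  0.11  -0.994] F [ 0.3  0.2 -0.1] gap 0.0505 grip 0.0
short_handle {'centre': [276.7, 220.6], 'score': 0.81} [ 0.45092854 -0.12549294  0.008     ]
short_mid {'centre': [276.5, 213.2], 'score': 0.84} [ 0.45715212 -0.12494659  0.008     ]
[[283.75801049 198.33595088]
 [283.38539272 265.5422524 ]
 [284.27157419 102.12191398]]
```

View pics/w7.png

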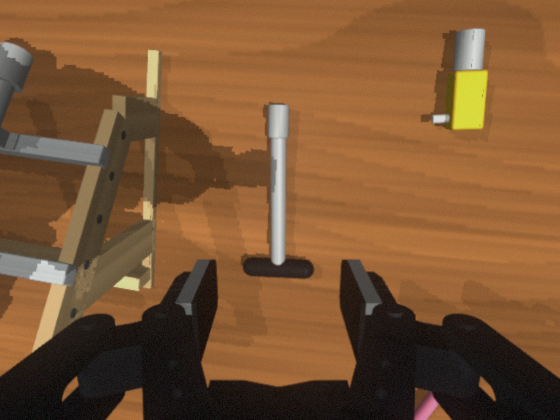

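```bash
python3 - <<'E'
from h import *
s=env.get_state()
h=onplane('wrist',[279,267],.008,s);t=onplane('wrist',[278,104],.008,s);L=h-t;print(h,t,np.linalg.norm(L),np.arctan2(L[1],L[0])+np.pi,h-L/np.linalg.norm(L)*.058)
E
python3 -m pendant '[[0.2,0,0,0,-0.18],[0.2,0,0,0,-0.18],[0.2,0,0,0,-0.18],[0.2,0,0,0,-0.18],[0.2,0,0,0,-0.18],[0.2,0,0,0,-0.18],[0.2,0,0,0,-0.18],[0.2,0,0,0,-0.18]]'|grep orient
python3 go.py 0.47 -0.127 0.12 3.2
```

```text
[ 0.40868906 -0.1282392   0.008     ] [ 0.53912006 -0.11929578  0.008     ] 0.1307372578006663 0.06846108560104636 [ 0.46655319 -0.12427156  0.008     ]
orientation: [-0.043, 0.728, 0.684, 0.038]
t18.38 tcp [ 0.4702 -0.1419  0.1666] head 1.5076 turn -1.6924 shift now [ 0.0095 -0.0007  0.048 ] after turn [-0.0005  0.0095  0.048 ] toolz [-0.003  0.114 -0.993] F [ 0.1 -0.2 -0.6] gap 0.0511 grip 0.0
```

```bash
python3 -m pendant '[[0.2,0,0,0,-0.18],[0.2,0,0,0,-0.18],[0.2,0,0,0,-0.18],[0.2,0,0,0,-0.18],[0.2,0,0,0,-0.18],[0.2,0,0,0,-0.18],[0.2,0,0,0,-0.18],[0.2,0,0,0,-0.18]]'|grep orient
python3 -m pendant '[[0.2,0,0,0,-0.13],[0.2,0,0,0,-0.13],[0.2,0,0,0,0]]'|grep orient
python3 go.py 0.4666 -0.1257 0.021 3.21
```

```text
orientation: [-0.007, 0.096, 0.994, 0.057]
orientation: [0.0, -0.03, 0.998, 0.057]
t19.75 tcp [ 0.4704 -0.1421  0.1669] head -3.0825 turn -6.2925 shift now [ 0.0034 -0.0002  0.1468] after turn [ 3.400e-03 -1.000e-04  1.468e-01] toolz [-0.003  0.114 -0.993] F [-1.1  0.1  0.2] gap 0.0510 grip 0.0
```

```bash
python3 -m pendant '[[0.2,0.0034,0,0.04,-0.009],[0.2,0,0,0.05,0],[0.2,0,0,0.035,0],[0.2,0,0,0,0]]'|grep force
python3 go.py 0.4666 -0.1257 0.021 3.21
```

```text
wrist_force: [0.1, -0.0, 0.1]
grip_force: 0.0
t20.25 tcp [ 0.4649 -0.127   0.0413] head -3.0739 turn -6.2839 shift now [-0.0017 -0.0012  0.0203] after turn [-0.0017 -0.0012  0.0203] toolz [-0.007  0.116 -0.993] F [ 0.1 -0.   0.1] gap 0.0516 grip 0.0
```

```bash
python3 -m pendant '[[0.2,-0.0015,-0.001,0.012,0],[0.2,0,0,0.008,0],[-1,0,0,0,0],[-1,0,0,0,0],[-1,0,0,0,0],[-1,0,0,0,0],[-1,0,0,0,0]]' 40
python3 -m pendant '[[-1,0,0,-0.03,0],[-1,0,0,-0.05,0],[-1,0,0,-0.06,0],[-1,0,0,-0.06,0],[-1,0,0,0,0]]'
python3 go.py 0.5137 0.2266 0.22 3.0897
```

```text
clock: 21.12
tcp_pos: [0.47, -0.1279, 0.025]
orientation: [0.003, -0.035, 0.998, 0.056]
wrist_force: [-1.4, -1.3, 5.6]
finger_gap: 0.0095
grip_force: 39.1
clock: 21.75
tcp_pos: [0.4719, -0.1517, 0.2277]
orientation: [0.006, -0.035, 0.998, 0.054]
wrist_force: [-0.3, 0.0, -2.5]
finger_gap: 0.0095
grip_force: 39.5
t21.75 tcp [ 0.4719 -0.1517  0.2277] head -3.0728 turn -6.1625 shift now [-0.0675  0.3715  0.0487] after turn [-0.0223  0.3769  0.0487] toolz [ 0.008  0.108 -0.994] F [-0.3  0.  -2.5] gap 0.0095 grip 39.5
```

```bash
python3 -m pendant '[[-1,-0.003,0.04,0.004,0.06],[-1,-0.003,0.047,0.004,0.06],[-1,-0.003,0.047,0.005,0],[-1,-0.003,0.047,0.005,0],[-1,-0.003,0.047,0.005,0],[-1,-0.003,0.047,0.005,0],[-1,-0.003,0.047,0.005,0],[-1,0,0,0,0]]'|grep force
python3 go.py 0.517 0.2248 0.165 3.0897
```

```text
wrist_force: [-0.2, -0.8, -2.7]
grip_force: 39.5
t22.75 tcp [0.4979 0.1756 0.2245] head 3.0966 turn 0.0069 shift now [-0.0174  0.043   0.0646] after turn [-0.0171  0.0431  0.0646] toolz [-0.003  0.113 -0.994] F [-0.2 -0.8 -2.7] gap 0.0093 grip 39.5
```

```bash
python3 -m pendant '[[-1,-0.008,0.022,0.01,0.006],[-1,-0.009,0.021,0.02,0],[-1,0,0,0,0],[-1,0,0,0,0]]'|grep force
python3 go.py 0.517 0.2248 0.165 3.0897
python3 - <<'E'
from rack import *
np.set_printoptions(precision=1,suppress=True)
s,im=snap('wrist','w8.png')
for l in ('short_handle','medium_mid','place_left','place_middle','rail'):
    for d in env.recognise('wrist',l)[:2]: print(l,round(d['score'],2),np.array(d['centre']))
p=(.4841,.138,-.0519)
print(proj('wrist',w(p,[[.036,-.162,0],[-.036,-.162,0],[.036,0,.006],[-.036,0,.006],[.036,-.09,.02],[-.036,-.09,.02],[.071,0,.006]]),s).tolist())
q=s['orientation'];M=R.from_quat([q[1],q[2],q[3],q[0]]).as_matrix()
print(proj('wrist',np.array([[.0614,0,.0165],[.03,0,.0165]])@M.T+s['tcp_pos'],s))
E
```

```text
wrist_force: [0.6, 1.3, -0.6]
grip_force: 39.6
t23.25 tcp [0.5175 0.217  0.2004] head 3.0850 turn -0.0047 shift now [0.0007 0.0038 0.0361] after turn [0.0007 0.0038 0.0361] toolz [-0.002  0.111 -0.994] F [ 0.6  1.3 -0.6] gap 0.0096 grip 39.6
short_handle 0.58 [279.  150.7]
medium_mid 0.97 [100.8  82.5]
place_left 0.89 [140.3 210.6]
place_middle 0.66 [140.8 207.4]
rail 0.55 [139.3 210.4]
[[406.83898503198327, 121.59914847580043], [376.5190576657413, 211.86743400271158], [101.29621667723427, 131.70143909877518], [133.22016448472016, 227.6614823288365], [282.36936070077326, 144.63944220924097], [275.76592745450307, 238.50224380684972], [79.21257088893137, 63.959904322237435]]
[[277.3 126.7]
 [277.4 207.6]]
```

Run:
```python
import cv2,numpy as np
hsv=cv2.cvtColor(cv2.imread('pics/w8.png'),cv2.COLOR_BGR2HSV)
for r,c0 in ((118,388),(122,388),(126,388),(208,357),(212,357),(216,357)):
    print(r,c0,'S',hsv[r,c0:c0+40:2,1].tolist(),'V',hsv[r,c0:c0+40:2,2].tolist())
for c in (220,330):
  for r0 in (100,190): print('col',c,r0,hsv[r0:r0+50:2,c,1].tolist())
```

```text
118 388 S [4, 4, 4, 5, 4, 4, 3, 5, 4, 4, 3, 90, 157, 163, 160, 157, 159, 160, 161, 162] V [200, 200, 199, 201, 200, 199, 198, 199, 198, 199, 196, 164, 174, 171, 172, 174, 172, 174, 174, 173]
122 388 S [4, 5, 6, 6, 5, 6, 5, 4, 7, 6, 5, 140, 158, 158, 158, 162, 153, 161, 155, 160] V [206, 205, 207, 207, 205, 206, 206, 207, 208, 206, 203, 169, 170, 171, 170, 167, 170, 170, 173, 172]
126 388 S [6, 4, 5, 5, 5, 7, 1, 4, 5, 1, 97, 157, 160, 160, 160, 158, 159, 158, 161, 160] V [206, 210, 209, 207, 205, 208, 206, 206, 205, 205, 168, 172, 174, 169, 174, 173, 173, 173, 171, 172]
208 357 S [4, 4, 2, 4, 5, 4, 2, 2, 6, 5, 83, 153, 157, 156, 159, 159, 154, 149, 165, 167] V [115, 117, 113, 114, 113, 114, 115, 117, 118, 112, 111, 113, 114, 113, 114, 111, 111, 113, 110, 110]
212 357 S [4, 2, 4, 2, 4, 5, 2, 4, 6, 6, 24, 152, 165, 157, 158, 155, 163, 162, 165, 159] V [140, 140, 142, 140, 138, 143, 138, 138, 138, 138, 128, 111, 110, 114, 113, 115, 111, 113, 113, 117]
216 357 S [6, 2, 2, 6, 2, 4, 4, 2, 6, 4, 125, 159, 153, 157, 153, 152, 163, 160, 163, 153] V [134, 130, 134, 133, 133, 133, 135, 134, 134, 132, 112, 111, 110, 112, 113, 111, 108, 110, 108, 112]
col 220 100 [159, 154, 167, 158, 140, 49, 78, 72, 55, 58, 69, 60, 45, 36, 34, 22, 38, 25, 24, 60, 55, 59, 61, 61, 61]
col 220 190 [146, 143, 143, 142, 148, 145, 147, 125, 12, 3, 3, 2, 4, 6, 2, 6, 5, 4, 2, 131, 156, 155, 152, 153, 152]
col 330 100 [164, 158, 162, 161, 158, 44, 92, 83, 91, 71, 47, 61, 46, 32, 43, 33, 42, 36, 50, 38, 52, 45, 67, 43, 62]
col 330 190 [138, 139, 131, 138, 141, 134, 88, 4, 4, 7, 4, 6, 4, 4, 2, 4, 6, 78, 124, 121, 117, 118, 118, 109, 106]
```

```bash
python3 -m pendant '[[-1,0.0005,0.0048,0.018,-0.004],[-1,0,0,0.018,0],[-1,0,0,0,0],[-1,0,0,0,0]]' 25|grep force
python3 go.py 0.495 0.227 0.1267 3.0897
```

```text
wrist_force: [0.3, 0.4, -1.6]
grip_force: 39.6
t24.05 tcp [0.5184 0.2267 0.1666] head 3.0894 turn -0.0003 shift now [ 0.0232 -0.0054  0.0397] after turn [ 0.0232 -0.0054  0.0397] toolz [ 0.001  0.112 -0.994] F [ 0.3  0.4 -1.6] gap 0.0092 grip 39.6
```

```bash
python3 -m pendant '[[-1,0.006,-0.0015,0.0087,0],[-1,0.006,-0.0015,0.0087,0],[-1,0,0,0,0]]' 20|grep force
python3 go.py 0.495 0.227 0.1267 3.0897
python3 -m pendant '[[-1,0.004,-0.001,0.007,0],[-1,0.004,-0.001,0.007,0],[-1,0,0,0,0]]' 20|grep force
python3 go.py 0.495 0.227 0.1267 3.0897
```

```text
wrist_force: [-1.4, -1.5, -2.2]
grip_force: 39.4
t24.43 tcp [0.5043 0.226  0.1473] head 3.0897 turn -0.0000 shift now [ 0.0092 -0.0018  0.0206] after turn [ 0.0092 -0.0018  0.0206] toolz [-0.002  0.112 -0.994] F [-1.4 -1.5 -2.2] gap 0.0092 grip 39.4
wrist_force: [4.3, 0.2, 4.0]
grip_force: 2.6
t24.80 tcp [0.4992 0.2267 0.1352] head 3.0894 turn -0.0003 shift now [ 0.0042 -0.0008  0.0084] after turn [ 0.0042 -0.0008  0.0084] toolz [ 0.004  0.113 -0.994] F [4.3 0.2 4. ] gap 0.0002 grip 2.6
```

```bash
python3 -m pendant '[[-1,0,0,-0.03,0],[-1,0,0,-0.04,0],[-1,0,0,0,0],[-1,0,0,0,0]]'|grep force
python3 go.py 0.495 0.227 0.1267 3.0897
python3 - <<'E'
from rack import *
np.set_printoptions(precision=1,suppress=True)
p=(.4841,.139,-.0519)
s,im=snap('wrist','w9.png')
for l in ('short_handle','short_mid','medium_mid'):
    for d in env.recognise('wrist',l)[:2]: print('w',l,round(d['score'],2),np.array(d['centre']))
for z in (.006,.015,.025): print(z,proj('wrist',w(p,[[.058,-.09,z],[.058,-.12,z],[.058,-.06,z],[-.05,-.09,z],[-.074,-.09,z]]),s).ravel())
s2,_=snap('side','sd1.png')
for l in ('short_handle','short_mid','medium_mid','long_mid','long_handle'):
    for d in env.recognise('side',l)[:2]: print('side',l,round(d['score'],2),np.array(d['centre']))
print(proj('side',w(p,[[.058,-.09,.006],[-.074,-.09,.006],[.071,0,.006],[-.09,0,.006],[.085,.09,.006]])))
hsv=cv2.cvtColor(im,cv2.COLOR_RGB2HSV)
m=(hsv[:,:,2]<45).astype(np.uint8)
n,lab,st,ce=cv2.connectedComponentsWithStats(m)
for i in range(1,n):
    if st[i,4]>150: print('dark',st[i],ce[i])
E
```

```text
wrist_force: [-0.7, -0.1, -0.2]
grip_force: 0.0
t25.30 tcp [0.4971 0.2186 0.203 ] head 3.0897 turn 0.0000 shift now [ 0.002  -0.0003  0.0768] after turn [ 0.002  -0.0003  0.0768] toolz [-0.001  0.112 -0.994] F [-0.7 -0.1 -0.2] gap 0.0000 grip 0.0
w short_handle 0.96 [276.7 145.2]
w short_mid 0.83 [277.4 145.4]
w medium_mid 0.97 [106.3 127.3]
0.006 [282.8 132.6 341.  132.2 222.6 133.2 273.1 262.1 271.7 281.2]
0.015 [284.8 143.1 344.9 142.5 222.4 143.9 274.2 272.6 272.7 291.5]
0.025 [287.1 155.7 349.5 154.8 222.3 156.7 275.6 284.9 273.9 303.5]
side short_handle 0.62 [232.1 301.2]
side short_mid 0.93 [233.4 305.2]
side medium_mid 0.91 [252.7 271.3]
side long_mid 0.91 [373.6 229.3]
side long_mid 0.58 [378.8 178.8]
side long_handle 0.8 [276.3 247.4]
side long_handle 0.61 [383.1 231.5]
[[238.1 300.4]
 [193.3 303.2]
 [262.  271.2]
 [208.4 277. ]
 [284.  244.6]]
dark [  6  96 130  14 883] [ 70.2 101.5]
dark [   4  100  164   36 2023] [ 89.  126.6]
dark [249 142  78  11 311] [285.4 149. ]
dark [    0   258   560   162 45465] [278.9 370.8]
dark [243 270  17  15 193] [251.6 277.2]
```

Run:
```python
from rack import *
im=cv2.imread('pics/w9.png');hsv=cv2.cvtColor(im,cv2.COLOR_BGR2HSV)
for y0,y1,x0,x1,st in ((104,270,200,370,4),):
    for r in range(y0,y1,6):
        print(r,''.join('B' if v<60 else ('.' if s>110 else ('#' if v>150 else '+')) for h,s,v in hsv[r,x0:x1:3]))
p=(.4841,.139,-.0519); import json
s=env.get_state()
print(np.round(proj('wrist',w(p,[[.044,-.09,.006],[.036,-.09,.006],[.036,-.09,0],[-.036,-.09,.006],[-.036,-.09,0],[.071,0,.006],[.071,-.036,.006]]),s)).tolist())
m=hsv[90:140,0:200]; 
for r in range(60,160,6): print(r,''.join('B' if v<60 else ('.' if s>110 else ('#' if v>150 else '+')) for h,s,v in hsv[r,0:200:3]))
```

```text
104 .............................................+###........
110 .............................................++++++++++++
116 .............................................++++++++++++
122 .............BBBBBBBBBBB+....................++++++++++++
128 .........BBBBBBBBBBBBBBBBBBBBBBBBBBBBBBBBBBBBB+++++++++++
134 ........BBBBBBBBBBBBBBBBBBBBBBBBBBBBBBBBBBBBBBB++++++++++
140 ........BBBBBBBBBBBBBBBBBBBBBBBBBBBBBBBBBBBBBBB++++++++++
146 ........+BBBBBBBBBBBBBBBBBBBBBBBBBBBBBBBBBBBBB+#+++++++++
152 ##########++BBBBBBBBBBBBBBBBBBBBBBBBBBBBBBBB+############
158 ########################+#####++#########################
164 ####################++++######+++++######################
170 ####################+####+###+####+++####################
176 ....................+####+###+####+.........####.....++++
182 ....................++++#+###+###+#.........####.....++++
188 ....................++++++##++######+.......+##+....++B++
194 ...................##++++####++++#+++.......+##.....+++++
200 ...................##+.######+....#++.......+##....++++++
206 .......................+####++............
[... 1264 characters left out ...]
BBBBBBBBBBBBBBBBBBBBBBBBBBBBBBBBBBBBBBB.............
108 ..BBBBBBBBBBBBBBBBBBBBBBBBBBBBBBBBBBBBBBBBBBBBBBBBBBBBBB...........
114 ..BBB+++++B++++++++++++++++++++++++++++++++++++++BBBBBBB...........
120 ..BBBBBBBBBBBBBBBBBBBBBBBBBBBBBBBBBBBBBBBBBBBBBBBBBBBBBB...........
126 ...BBBBBBBBBBBBBBBBBBBBBBBBBBBBBBBBBBBBBBBBBBBBBBBBBBBBB...........
132 ......BBBBBBBBBBBBBBBBBBBBBBBBBBBBBBBBBBBBBBBBBBBBBBB..............
138 ...........................####++++++..............................
144 ............................+###++++++.............................
150 +++##############################++++++++++++++####################
156 ++#####+#########++###############+++++++++########################
```

```bash
cat > tp.py <<'E'
from rack import *
import go,sys
s=env.get_state();q=s['orientation'];M=R.from_quat([q[1],q[2],q[3],q[0]]).as_matrix()
p=(.4841,.1387,-.0519)
x,y,h=[float(v) for v in sys.argv[1:4]]
c=w(p,[x,y,h])[0]; t=c-M@[.011,0,.017]; go.rem(t,3.0897)
E
python3 tp.py -0.010 -0.09 0.022; python3 tp.py -0.010 -0.09 0.012
```

```text
t25.80 tcp [0.4977 0.2185 0.2036] head 3.0896 turn -0.0001 shift now [-0.0217  0.0001  0.068 ] after turn [-0.0217  0.0001  0.068 ] toolz [-0.     0.112 -0.994] F [-0.7  0.3  0.6] gap 0.0000 grip 0.0
t25.80 tcp [0.4977 0.2185 0.2036] head 3.0896 turn -0.0001 shift now [-0.0168 -0.0009  0.0766] after turn [-0.0168 -0.0009  0.0766] toolz [-0.     0.112 -0.994] F [-0.7  0.3  0.6] gap 0.0000 grip 0.0
```

```bash
python3 -m pendant '[[-1,-0.0217,0,0.02,0],[-1,0,0,0.04,0],[-1,0,0,0.006,0],[-1,0,0,0,0],[-1,0,0,0,0]]'|grep wrist_force
python3 tp.py -0.010 -0.09 0.012
python3 -m pendant '[[-1,0.0025,-0.0005,0.0045,0],[-1,0.0025,-0.0005,0.0045,0],[-1,0,0,0,0]]'|grep wrist_force
python3 tp.py -0.010 -0.09 0.012
```

```text
wrist_force: [-0.2, -0.9, -0.2]
t26.43 tcp [0.5203 0.225  0.1397] head 3.0897 turn -0.0000 shift now [ 0.006  -0.0014  0.0124] after turn [ 0.006  -0.0014  0.0124] toolz [ 0.003  0.113 -0.994] F [-0.2 -0.9 -0.2] gap 0.0000 grip 0.0
wrist_force: [0.1, 0.2, 0.7]
t26.80 tcp [0.5138 0.225  0.1288] head 3.0897 turn -0.0000 shift now [-0.0006  0.0002  0.0016] after turn [-0.0006  0.0002  0.0016] toolz [-0.001  0.112 -0.994] F [0.1 0.2 0.7] gap -0.0003 grip 0.0
```

```bash
python3 -m pendant '[[-1,0.001,0,0.002,0],[-1,0.001,0,0.002,0],[-1,0,0,0,0]]'|grep wrist_force
python3 tp.py -0.010 -0.09 0.012
python3 -m pendant '[[-1,0.001,0,0.002,0],[-1,0.001,0,0.002,0],[-1,0,0,0,0]]'|grep wrist_force
python3 tp.py -0.010 -0.09 0.012
```

```text
wrist_force: [-0.1, -1.2, 7.5]
t27.18 tcp [0.5137 0.2257 0.1267] head 3.0894 turn -0.0003 shift now [-0.0007 -0.0003 -0.0006] after turn [-0.0007 -0.0003 -0.0006] toolz [ 0.003  0.113 -0.994] F [-0.1 -1.2  7.5] gap -0.0000 grip 3.3
wrist_force: [-0.6, -3.2, 20.5]
t27.55 tcp [0.5144 0.2266 0.1257] head 3.0890 turn -0.0007 shift now [ 0.0001 -0.0011 -0.0018] after turn [ 0.0001 -0.0011 -0.0018] toolz [ 0.01   0.114 -0.993] F [-0.6 -3.2 20.5] gap 0.0002 grip 8.9
```

```bash
python3 -m pendant '[[-1,0,0,-0.02,0],[-1,0.019,0,-0.008,0],[-1,0,0,0.01,0],[-1,0,0,0,0]]'|grep wrist_force
python3 tp.py 0.012 -0.09 0.012
```

```text
wrist_force: [-0.7, -1.0, 5.2]
t28.05 tcp [0.4922 0.2254 0.1391] head 3.0897 turn 0.0000 shift now [-0.0031  0.001   0.0009] after turn [-0.0031  0.001   0.0009] toolz [ 0.002  0.113 -0.994] F [-0.7 -1.   5.2] gap -0.0002 grip 2.0
```

```bash
python3 -m pendant '[[-1,0.001,0,0.002,0],[-1,0.001,0,0.002,0],[-1,0,0,0,0]]'|grep wrist_force
python3 tp.py 0.012 -0.09 0.012
python3 -m pendant '[[-1,0,0,-0.03,0],[-1,0,0,-0.05,0],[-1,0,0,-0.05,0],[-1,0,0,0,0],[-1,0,0,0,0]]'|grep wrist_force
python3 - <<'E'
from rack import *
np.set_printoptions(precision=1,suppress=True)
p=(.4841,.139,-.0519)
s,im=snap('wrist','w10.png'); print(s['tcp_pos'])
hsv=cv2.cvtColor(im,cv2.COLOR_RGB2HSV)
for n,y,hx,L in(('short',-.09,.058,.074),('med',0,.074,.0825)): print(n,proj('wrist',w(p,[[hx,y,.006],[.036,y,.006],[-.036,y,.006],[-L,y,.006]]),s).tolist())
for r in range(100,400,7): print(r,''.join('B' if v<60 else ('.' if s>110 else ('#' if v>150 else '+')) for h,s,v in hsv[r,60:380:4]))
E
```

```text
wrist_force: [-0.7, -1.7, 18.6]
t28.43 tcp [0.4929 0.226  0.1379] head 3.0890 turn -0.0007 shift now [-0.0023  0.0005 -0.0004] after turn [-0.0023  0.0005 -0.0004] toolz [ 0.008  0.113 -0.994] F [-0.7 -1.7 18.6] gap -0.0001 grip 8.4
wrist_force: [-1.0, -1.0, -1.3]
[0.5 0.2 0.3]
short [[283.4977191494566, 137.3254623762171], [281.48875346995555, 163.46846552436054], [276.2983399421043, 231.0182166994979], [274.1866482030409, 258.50295459786713]]
med [[138.9280876821797, 117.23532453902362], [150.41073673420854, 165.9839347607019], [166.91113950702845, 235.0273091964455], [175.01692594892114, 268.5293422301345]]
100 ...................................................................###.......++#
107 ...................................................................###......+.+#
114 ......BBBBBBBBBBBBBBBBBBBBBBBBBBBB.................................+..+.+..++++#
121 .....BBBBBBBBBBBBBBBBBBBBBBBBBBBBBB................................+++++.+++++##
128 .....BBBBBBBBBBBBBBBBBBBBBBBBBBBBBB................................++.++++++++##
135 .......BBBBBBBBBBBBBBBBBBBBBBBBBBB.............BBBBBB
[... 2472 characters left out ...]
BBBBBBBBBBBBBBBBBBBB
345 ............BBBBBBBBBBBBBBBBBBBBBBBBBBBBBBBBBBBBBBBBBBBBBBBBBBBBBBBBBBBBBBBBBBBB
352 ........BBBBBBBBBBBBBBBBBBBBBBBBBBBBBBBBBBBBBBBBBBBBBBBBBBBBBBBBBBBBBBBBBBBBBBBB
359 .....BBBBBBBBBBBBBBBBBBBBBBBBBBBBBBBBBBBBBBBBBBBBBBBBB...BBBBBBBBBBBBBBBBBBBBBBB
366 .BBBBBBBBBBBBBBBBBBBBBBBB...BBBBBBBBBBBBBBBBBBBBBBBBB....BBBBBBBBBBBBBBBBBBBBBBB
373 BBBBBBBBBBBBBBBBBBBBBB......BBBBBBBBBBBBBBBBBBBBBBBBB....BBBBBBBBBBBBBBBBBBBBBBB
380 BBBBBBBBBBBBBBBBBBBBB....BBBBBBBBBBBBBBBBBBBBBBBBBBBB....BBBBBBBBBBBBBBBBBBBBBBB
387 BBBBBBBBBBBBBBBBBBBB..BBBBBBBBBBBBBBBBBBBBBBBBBBBBBBBBBBBBBBBBBBBBBBBBBBBBBBBBBB
394 BBBBBBBBBBBBBBBBBBBBBBBBBBBBBBBBBBBBBBBBBBBBBBBBBBBBBBBBBBBBBBBBBBBBBBBBBBBBBBBB
```

```bash
python3 -c "
from workcell import env
s=env.get_state();print(s['clock'],s['tcp_pos']);print(env.hand_in())"
```

```text
29.1 [0.48901623 0.21098075 0.26239855]
the job is handed in; nothing more can be done
None
```

I handed the job in at 29.1 s with the short driver in the left place and the long one in the right, both pressed home by force and camera readings; no verdict came back, and I did not measure the medium driver or the loose parts for movement at the end.

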